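Post a tape roll through the pedal-lid drop bin

ROBOT

A 6-joint arm with a two-finger parallel gripper is mounted at the origin on the work surface. World frame = base frame: x ahead of the robot, y to its left, z up, the work surface at z = 0. Lengths are in m, angles in rad, forces in N, time in s.
With the tool pointing down it reaches from about 0.2 to 0.875 m from the base axis. Payload 3.4 kg.
Tool frame: the origin (TCP) lies between the finger pads; the fingertips stand 25 mm ahead of it and the grasp point (between the pads) lies 6 mm ahead of it (r.nose_length is the z of the fingertips in the tool frame, in m); z points along the fingers, x is the direction in which the jaws open and shut, and the axes are right-handed (so a half turn about z gives the same grasp; the last joint's range is limited). The gripper opens to 94 mm and grips with 3 to 60 N. Pads are 16 mm wide; open, the fingers measure 119 mm over their backs; the gripper's body (75 mm by 177 mm) begins 78 mm behind the grasp point.
Start: joints at [-1.393, 0.276, 1.505, -0, 1.361, -0.121], TCP at [0.169, -0.55, 0.194] pointing down, gripper open.
Joint ranges: [-2.89, 2.89], [-0.75, 2.08], [0.22, 2.7], [-1.18, 4.32], [0.11, 2.71], [-2.7, 2.7]. Speed limits (rad/s): [2.57, 2.57, 3.14, 3.14, 3.14, 3.14].

INTERFACE

Orientations are given as a unit quaternion [w, x, y, z].
In Python, from plant import r, gripper_to, inverse_kinematics, vision, models, telemetry gives the robot as it stands. Calls block until the motion is done:
- r.move_to(position, orientation): joint-space move of the TCP to a pose.
- r.move_l(position, rot=None, vel=0.15, guard=None): straight line of the TCP; rot=None keeps the orientation; vel is the mean speed in m/s. With guard (N) it stops when the force on the tool has changed by that much, and returns True; else False.
- r.movej(angles): joint-space move.
- gripper_to(opening, f_grip=None): finger opening in m; f_grip is the grip in N (None keeps the last); returns when the fingers have stopped.
- r.hold(seconds).
- inverse_kinematics(position, orientation): joint angles nearest the present ones, or None.
- vision.snapshot(name): name is "side" or "top"; returns the picture (420x560x3 uint8, red, green, blue); there is no depth.
- vision.get_calibration(name): a dict with "fx", "fy", "cx", "cy" (pixels), "position" and "orientation" of the camera in the world. Camera axes: x right, y down, z forward; pixel columns grow to the right and rows downward; lengths in m; the calibration is good to about 2 mm. A picture is of the moment at which its call begins. get_calibration takes no time and is no camera call.
A pose or a line that the arm cannot do raises r.PlanningError and nothing moves.
- r.sign_off(): hands the job in, once; it reports no verdict.
Trained networks look in the newest picture that a camera, given by its name, has taken for a name from the list of things; names that differ only in an ending like _2 or _b are one class to them, and where a whole thing is asked for, a point or a joint stands for the part that bears it (a point fixed in the world has none). Each returns a list of dicts, best first, with "score" (0 to 1); they miss things now and then, are a little off and sometimes report something else, mostly with a low value. They report only what shows in the picture. A call takes as long as a camera call. They do not tell look-alikes from the thing itself.
- models.boxes_of(thing, camera): "at" ([x, y, z] in m, in world coordinates, good to about 4 mm: the middle of the surface that is visible of it).
- models.regions_of(thing, camera): "pixels" (420x560 bool, what is visible of it).
- models.mark_of(thing, camera): "at" ([x, y, z] in m, in world coordinates, good to about 4 mm: a listed point, or the origin of a listed thing).
Readings, each from a call of its own:
- telemetry.current_t(): time.
- telemetry.current_joints(): joint angles.
- telemetry.current_dq(): joint speeds.
- telemetry.current_joint_efforts(): joint torques, N m.
- telemetry.current_ee_pos(): TCP position.
- telemetry.current_tool_rot(): TCP orientation.
- telemetry.current_wrist_force(): force on the tool from outside, world axes, zero at the start.
- telemetry.current_torque(): the same for the moment, N m.
- telemetry.current_opening(): finger opening in m.
Only numpy, scipy, OpenCV 4.12 (cv2) and the standard library are available. Lean on these libraries where they do the work, as an engineer would, in place of code of your own. Each camera call takes 0.05 s, during which the arm holds its last target.

TASK

Set the roll of packing tape that stands in the plywood cradle on its rim on the chute of the drop bin and let go, so that it waits against the shut lid. Then press the bin's pedal all the way down and keep it firmly on its rubber buffer, with at least 10 but never more than 22 newtons, until a moment after the roll has rolled in under the lid. Ease the pedal slowly back up under control so that the lid closes without slamming (two seconds or longer); move the lid by its pedal only, and leave everything else on the table where it is.

Things in the scene. Friction and masses are not known exactly. Their poses are not given: they have to be found in the camera images.
- roll_center (a point): centre of the roll of tan packing tape to be binned: 76 mm in diameter, 40 mm wide, 0.13 to 0.25 kg, standing on its rim in a low plywood cradle. This frame's y axis is the axis of the roll (level); its x and z turn as the roll rolls. Its centre starts 44 mm above the table. It is gripped across its 40 mm width, from above.
- cradle: plywood plate 120 x 70 x 6 mm with two 8 mm high cross bars that keep the roll from rolling along the cradle's x; it is fixed to the table. Origin at the centre of its underside; the axis of the standing roll lies along the cradle's y.
- bin: grey drop bin fixed to the table, box 200 (x) x 120 (y) x 110 mm tall with 4 mm walls, open under its lid; origin at the centre of the box's underside, z up. A chute slopes down to the rim at its -x end; the lid's hinge is at its +x end; the pedal lever runs along its +y side, at y = 135 mm.
- chute_low (a point): middle of the low end of the steel chute's surface: x = -100, y = 0, z = 110 mm in the bin's frame, same axes. From here the chute rises towards -x at 0.175 rad for 150 mm; 52 mm wide between side guides 14 mm high. A roll set on it (axis along the bin's y) rolls down against the lid's front and waits, its centre about 36 mm to -x and 45 mm above this point.
- lid_edge (a point): middle of the lower front edge of the lid, which stands upright across the chute's low end, 46 mm tall; its outer face is at x = -98, y = 0, z = 112 mm in the bin's frame when shut.
- lid (a joint): angle of the white hooded lid (200 x 120 x 46 mm, 0.24 to 0.46 kg) in rad: 0 shut, 0.42 fully raised; always 2.1 times the pedal angle. The roll gets under the lid's front only when the lid is raised most of the way. Let go, pedal and lid snap back and the lid slams; eased shut over 2 s or more it does not.
- pedal (a joint): pedal angle in rad: 0 up (rest), 0.20 fully down on its rubber buffer. Hinge axis along the bin's y at x = -20, z = 60 mm; pressing swings the lever's -x end down, by 30 mm at point pedal_end. Spring and lid push it back: 3 to 8 N at the pad to start it, 6 to 11 N just above the buffer; on the buffer the force climbs by about 4 N per mm.
- pedal_end (a point): point on the top face of the bare steel lever (16 mm wide, 12 mm thick); at x = -170, y = 135, z = 66 mm in the bin's frame at rest. Centred over it is the place to press: a rubber pad, 44 x 44 x 6 mm, on a screwed stem. The stem is set differently each time: the pad's top face is 10 to 20 mm above this point, so find it by touch (it does not shift when pressed).
- bottle: bystander, to be left alone: clear bottle, 60 mm wide, 160 mm tall; origin at the centre of its underside.
- carton: bystander, to be left alone: cardboard carton, 120 x 160 x 90 mm; origin at the centre of its underside.
- carton_small: bystander, to be left alone: small cardboard carton, 80 x 110 x 50 mm; origin at the centre of its underside.
- spare_roll: bystander, to be left alone: larger roll of tape lying flat, 104 mm in diameter, 48 mm tall; origin at the centre of its underside.
- mug: bystander, to be left alone: white mug, 80 mm wide, 90 mm tall, handle at its +y; origin at the centre of its underside.
- stapler: bystander, to be left alone: stapler, 130 x 32 x 45 mm, lying along its x; origin at the centre of its underside.
- jar: bystander, to be left alone: white jar, 60 mm wide, 70 mm tall; origin at the centre of its underside.
Not all that is in view belongs to the job. What is shaped like the part that bears roll_center but blue or turquoise is not meant.

How it is judged:
On the way, in this order (a step that is already met when the one before it is completed fails the run):
1. the roll stands on the chute against the shut lid, let go (x of roll_center in the frame of bin between -0.165 and -0.12 m and y of roll_center in the frame of bin between -0.02 and 0.02 m and z of roll_center in the frame of bin between 0.135 and 0.175 m and value of joint lid below 0.03 rad and angle between the y axis of roll_center and the y axis of bin, either way round below 0.4 rad and contact force between the fingers and anything else below 0.3 N), for 0.4 s.
2. the pedal is held down on its buffer with at least 10 N and the roll is inside the bin (x of roll_center in the frame of bin between -0.1 and 0.1 m and y of roll_center in the frame of bin between -0.06 and 0.06 m and z of roll_center in the frame of bin between 0.02 and 0.1 m and value of joint pedal above 0.192 rad and contact force between anything else and pedal above 10 N), for 0.4 s.
At the end, for the whole second after the job is handed in: The roll lies inside the bin's box (its centre within the walls and below the rim), the lid is shut (within 0.03 rad) and the pedal is up (within 0.015 rad) (x of roll_center in the frame of bin between -0.1 and 0.1 m and y of roll_center in the frame of bin between -0.06 and 0.06 m and z of roll_center in the frame of bin between 0.02 and 0.1 m and value of joint lid below 0.03 rad and value of joint pedal below 0.015 rad); the robot touches nothing.
It fails at once if the pedal is pressed with more than 22 N (contact force between any of anything else, the arm and pedal above 22 N).
It fails at once if the lid slams: it closes faster than 0.6 rad/s (velocity of joint lid below -0.6 rad/s).
It fails at once if the robot touches the lid (more than 1 N) (contact force between any of the fingers, the arm and lid above 1 N).
It fails at once if a bystander is moved by more than 20 mm (distance of any of bottle, carton, carton_small, spare_roll, mug, stapler, jar from where it was at the start of the episode above 0.02 m).
It also fails if it takes over 62 s, if anything falls off the work surface, if the arm or the gripper's body presses on something with over 40 N, if the wrist force passes 120 N, or if a joint passes its speed limit or range.

## Working session

There is one attempt and no reset: what is moved stays moved. The work goes in short steps, each a Python script; the robot and the scene stay as the last script left them, time stands still between calls to the robot, and variables do not carry over. Pictures are saved under pics/ and viewed, and the job is handed in when it is done.

```bash
ls; mkdir -p pics; python3 - <<'E'
from plant import r, gripper_to, inverse_kinematics, vision, models, telemetry
import cv2
for n in ("top","side"):
    im=vision.snapshot(n); cv2.imwrite(f"pics/{n}0.png",im[:,:,::-1])
    c=vision.get_calibration(n); print(n,c)
    for t in ["roll_center","cradle","bin","chute_low","lid_edge","pedal_end"]:
        print(t,[(x["at"],round(x["score"],2)) for x in models.mark_of(t,n)][:4])
print(telemetry.current_t(), r.nose_length)
E
```

```text
pics
top {'fx': 467.09259795259806, 'fy': 467.09259795259806, 'cx': 274.93006928760906, 'cy': 205.48889729866835, 'position': array([0.32385163, 0.00608787, 1.25034362]), 'orientation': array([ 0.06214391, -0.69845514,  0.71010366, -0.06365019])}
roll_center [([0.3024, 0.2773, 0.0418], 0.87), ([0.4303, 0.2873, 0.0455], 0.75), ([0.3223, 0.4371, 0.0365], 0.69)]
cradle [([0.4286, 0.2876, -0.0014], 0.93)]
bin [([0.5816, 0.096, 0.0643], 0.29)]
chute_low [([0.456, 0.0145, 0.1096], 0.8)]
lid_edge []
pedal_end [([0.5843, 0.0984, 0.0648], 0.91)]
side {'fx': 501.11789001930356, 'fy': 501.11789001930356, 'cx': 274.5630172685991, 'cy': 208.16971327037174, 'position': array([-0.13460803,  0.91052457,  0.87704967]), 'orientation': array([ 0.14699427, -0.27461751,  0.83885017, -0.44643958])}
roll_center [([0.3233, 0.4323, 0.0333], 0.68), ([0.3005, 0.2771, 0.0352], 0.67)]
cradle [([0.4329, 0.2877, -0.0009], 0.77)]
bin [([0.4632, -0.0883, -0.0037], 0.57)]
chute_low [([0.4532, 0.0181, 0.1095], 0.81)]
lid_edge [([0.4503, 0.014, 0.1132], 0.63)]
pedal_end [([0.5765, 0.0906, 0.0645], 0.59), ([0.6091, 0.4644, 0.0019], 0.19)]
0.7 0.025
```

View pics/top0.png

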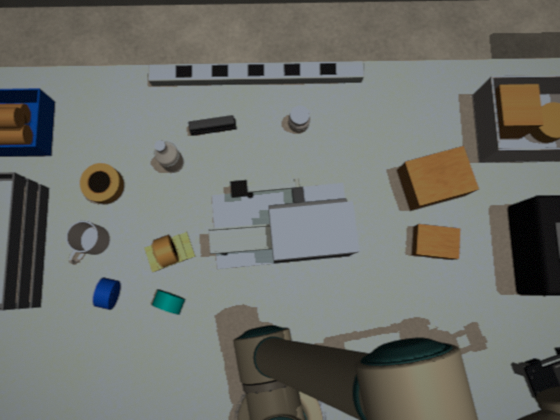

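View pics/side0.png

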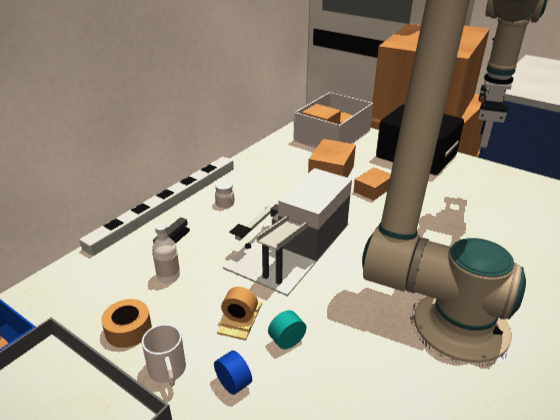

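Candidates for the roll in the top picture: tan roll in the plywood cradle (168,250), blue roll (106,293), turquoise roll (168,301), and the larger tan roll lying flat (101,183). By the description I choose the one in the cradle. Next come a close crop and a fit of the bin.

```bash
python3 - <<'E'
from plant import r, gripper_to, inverse_kinematics, vision, models, telemetry
import cv2, numpy as np
a=vision.snapshot("top"); s=vision.snapshot("side")
c1=cv2.resize(a[150:310,140:370],None,fx=3.4,fy=3.4,interpolation=cv2.INTER_CUBIC)
c2=cv2.resize(s[170:370,200:370],None,fx=3,fy=3,interpolation=cv2.INTER_CUBIC)
cv2.imwrite("pics/c1.png",c1[:,:,::-1]);cv2.imwrite("pics/c2.png",c2[:,:,::-1])
c3=cv2.resize(s[0:160,400:560],None,fx=3,fy=3,interpolation=cv2.INTER_CUBIC);cv2.imwrite("pics/c3.png",c3[:,:,::-1])
R={}
for n in("top","side"):
  for t in ["lid","bin","roll_center","cradle","pedal_end","chute_low"]:
    for i,x in enumerate(models.regions_of(t,n)[:3]):
      p=x["pixels"]; R[f"{n}-{t}-{i}"]=p
      cs,_=cv2.findContours(p.astype(np.uint8),cv2.RETR_EXTERNAL,cv2.CHAIN_APPROX_NONE)
      cc=max(cs,key=cv2.contourArea)
      print(n,t,round(x["score"],2),p.sum(),cv2.minAreaRect(cc))
np.savez("reg.npz",**R)
E
```

```text
top lid 0.66 4459 ((313.48516845703125, 230.35150146484375), (52.73697280883789, 86.07071685791016), 84.2894058227539)
top bin 0.59 10871 ((281.5451354980469, 219.49591064453125), (86.37108612060547, 147.1205596923828), 84.80557250976562)
top roll_center 0.98 573 ((165.0342559814453, 250.4246826171875), (29.37732696533203, 21.067405700683594), 69.44395446777344)
top roll_center 0.8 557 ((167.33656311035156, 301.27069091796875), (31.289676666259766, 18.92746353149414), 24.775142669677734)
top roll_center 0.74 765 ((106.02940368652344, 293.38238525390625), (25.951311111450195, 31.772165298461914), 14.03624439239502)
top cradle 0.78 715 ((183.10000610351562, 246.3000030517578), (27.195587158203125, 16.443843841552734), 71.56504821777344)
top pedal_end 0.94 639 ((264.0374450683594, 188.0975341796875), (17.122268676757812, 68.20340728759766), 88.97696685791016)
top chute_low 0.63 11133 ((280.6754455566406, 219.06471252441406), (87.40230560302734, 149.7436065673828), 84.89783477783203)
side lid 0.65 2791 ((315.0000305175781, 198.00001525878906), (46.66904067993164, 74.95331573486328), 45.0
[... 517 characters left out ...]
, 372.65380859375), (38.551666259765625, 31.61791229248047), 56.3099365234375)
side cradle 0.56 571 ((238.29310607910156, 317.9827880859375), (30.463098526000977, 44.64419174194336), 23.198589324951172)
side cradle 0.19 2760 ((314.53326416015625, 197.0311737060547), (47.6934928894043, 74.82315826416016), 43.15238952636719)
side pedal_end 0.73 418 ((250.67059326171875, 221.28237915039062), (14.317410469055176, 46.640052795410156), 49.398704528808594)
side chute_low 0.8 8764 ((290.0727844238281, 226.60406494140625), (85.2762222290039, 150.12234497070312), 40.27986526489258)
side chute_low 0.2 1246 ((331.04052734375, 157.2567596435547), (44.5521240234375, 32.386600494384766), 9.462321281433105)
```

View pics/c1.png

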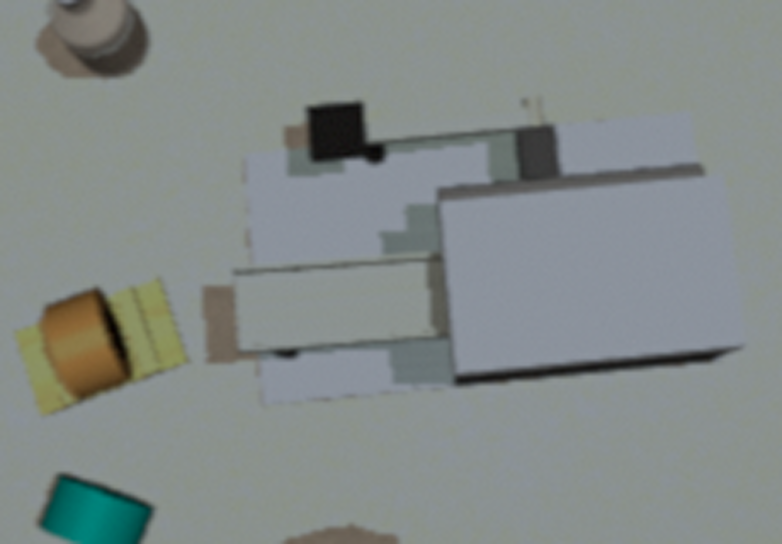

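View pics/c2.png

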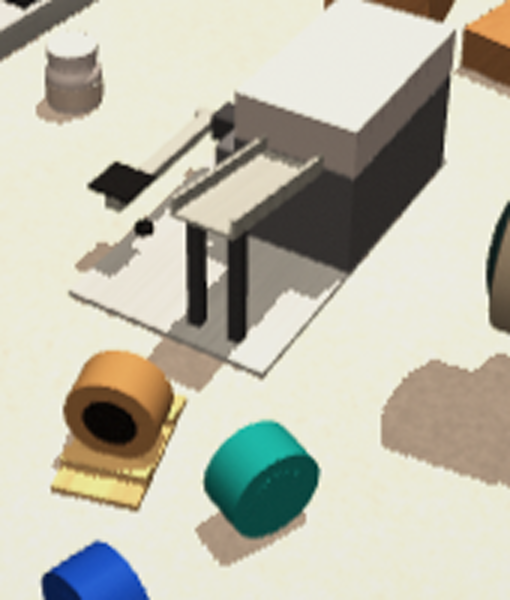

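View pics/c3.png

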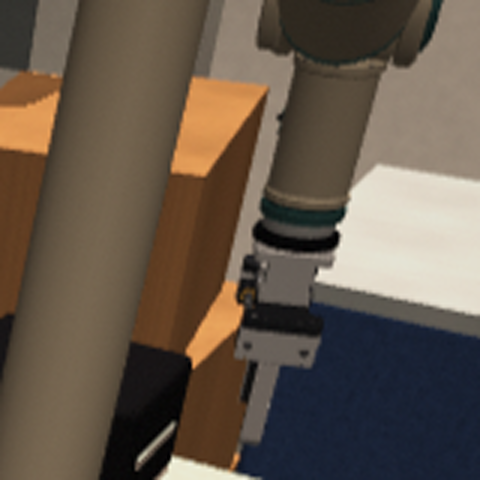

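The crop confirms it: a tan roll with a dark hollow core in the yellow plywood cradle (crop 1 at about (85,340), i.e. top pixel (165,250)). Now I fit the bin and roll poses from picked corners in both views.

```bash
cat > h.py <<'E'
from plant import r, gripper_to, inverse_kinematics, vision, models, telemetry
import cv2, numpy as np
from scipy.spatial.transform import Rotation as Ro
from scipy.optimize import least_squares
def proj(P,n):
    c=vision.get_calibration(n); q=c["orientation"]
    M=Ro.from_quat([q[1],q[2],q[3],q[0]]).as_matrix()
    p=(np.atleast_2d(P)-c["position"])@M
    return np.c_[c["fx"]*p[:,0]/p[:,2]+c["cx"],c["fy"]*p[:,1]/p[:,2]+c["cy"]]
def ray(u,v,n,z):
    c=vision.get_calibration(n); q=c["orientation"]
    M=Ro.from_quat([q[1],q[2],q[3],q[0]]).as_matrix()
    d=M@np.array([(u-c["cx"])/c["fx"],(v-c["cy"])/c["fy"],1]); p=c["position"]
    return p+d*(z-p[2])/d[2]
def quat_down(a):
    # tool z down, tool x at world angle a
    X=np.array([np.cos(a),np.sin(a),0]);Z=np.array([0,0,-1.]);Y=np.cross(Z,X)
    q=Ro.from_matrix(np.c_[X,Y,Z]).as_quat(); return np.array([q[3],q[0],q[1],q[2]])
def b2w(p,b):
    c,s=np.cos(b[2]),np.sin(b[2]); return np.array([b[0]+c*p[0]-s*p[1],b[1]+s*p[0]+c*p[1],p[2]])
E
python3 - <<'E'
from h import *
T=lambda u,v:(140+(u+.5)/3.4-.5,150+(v+.5)/3.4-.5)
S=lambda u,v:(200+(u+.5)/3-.5,170+(v+.5)/3-.5)
obs=[((-.098,.06,.158),"top",T(440,198)),((-.098,-.06,.158),"top",T(455,377)),((.102,-.06,.158),"top",T(741,346)),((.102,.06,.158),"top",T(722,176)),
((-.098,.06,.158),"side",S(236,95)),((-.098,-.06,.158),"side",S(357,132)),((.102,-.06,.158),"side",S(455,32)),
((-.170,.135,.081),"top",T(337,131)),((-.170,.135,.081),"side",S(121,182)),((-.2477,0,.143),"top",T(238,311))]
def f(b,l=None): return np.concatenate([proj(b2w(p,b),n)[0]-o for p,n,o in obs])
s=least_squares(f,[.45,-.08,-1.5],loss="soft_l1")
print(s.x,np.degrees(s.x[2])); print(np.round(s.fun.reshape(-1,2),1))
for k,idx in (("top",[0,1,2,3,7,9]),("side",[4,5,6,8])):
    s2=least_squares(lambda b:f(b).reshape(-1,2)[idx].ravel(),s.x);print(k,s2.x,np.degrees(s2.x[2]))
b=s.x
print("chute_low",b2w((-.1,0,.11),b),"pedal",b2w((-.17,.135,.066),b))
np.save("bin.npy",b)
# roll / cradle: yaw & centre
C=[T(16,328),T(160,280),T(188,360),T(46,414)]
W=np.array([ray(u,v,"top",.006)[:2] for u,v in C]);print(W,W.mean(0)); 
e=W[1]-W[0]+W[2]-W[3];print("cradle x ang",np.degrees(np.arctan2(e[1],e[0])),np.linalg.norm(e)/2, np.linalg.norm(W[3]-W[0]))
# silhouette model of the roll, fit to regions
R=np.load("reg.npz")
def pts(x,y,yaw):
    t=np.linspace(0,2*np.pi,40,endpoint=False);P=[]
    for h in(-.02,.02):
        for tt in t:
            P.append([x+.038*np.cos(tt)*np.cos(yaw)-h*np.sin(yaw),y+.038*np.cos(tt)*np.sin(yaw)+h*np.cos(yaw),.044+.038*np.sin(tt)])
    return np.array(P)
def mask(p,n):
    m=np.zeros((420,560),np.uint8);cv2.fillConvexPoly(m,cv2.convexHull(np.round(proj(pts(*p),n)*16).astype(np.int32)),1,shift=4);return m>0
side=[k for k in("side-roll_center-0","side-roll_center-1") if R[k][304,239]][0]
best=None
for x in np.arange(.41,.45,.001):
  for y in np.arange(.265,.305,.001):
    for yaw in np.radians(np.arange(0,180,6)):
      v=0
      m=mask((x,y,yaw),"top");g=R["top-roll_center-0"];v+=(m&g).sum()/(m|g).sum()
      m=mask((x,y,yaw),"side");g=R[side];v+=(m&g).sum()/(m|g).sum()
      if best is None or v>best[0]:best=(v,x,y,np.degrees(yaw))
print(best)
E
```

```text
[ 0.45978831 -0.08552202 -1.49046949] -85.39761121410717
[[-0.3  1.3]
 [ 0.1 -0.7]
 [ 1.3  0.1]
 [ 0.4 -0.2]
 [-0.3 -0.4]
 [-0.   0.9]
 [ 0.3 -0.3]
 [-0.4  0.1]
 [ 0.  -0.8]
 [-1.2 -0. ]]
top [ 0.45986593 -0.08554227 -1.49281609] -85.5320616141472
side [ 0.460165   -0.085304   -1.48053979] -84.82868141566908
chute_low [0.45176426 0.01415553 0.11      ] pedal [0.58071213 0.09476229 0.066     ]
[[0.44360562 0.35127088]
 [0.47959409 0.23908351]
 [0.4163659  0.21616195]
 [0.37638801 0.32579113]] [0.4289884  0.28307687]
cradle x ang -71.09501170014381 0.11723210611615698 0.07188479519469021Traceback (most recent call last):
  File "<stdin>", line 35, in <module>
  File "<stdin>", line 28, in mask
  File "h.py", line 6, in proj
    c=vision.get_calibration(n); q=c["orientation"]
ValueError: time passes only in moves, steps and waits
```

```bash
python3 - <<'E'
s=open('h.py').read()
s=s.replace("def proj","CAL={n:vision.get_calibration(n) for n in('top','side')}\ndef proj",1).replace("c=vision.get_calibration(n); q","c=CAL[n]; q")
open('h.py','w').write(s)
E
python3 - <<'E'
from h import *
R=np.load("reg.npz")
def pts(x,y,yaw):
    t=np.linspace(0,2*np.pi,40,endpoint=False);h=np.repeat([-.02,.02],40);t=np.r_[t,t]
    return np.c_[x+.038*np.cos(t)*np.cos(yaw)-h*np.sin(yaw),y+.038*np.cos(t)*np.sin(yaw)+h*np.cos(yaw),.044+.038*np.sin(t)]
def mask(p,n):
    m=np.zeros((420,560),np.uint8);cv2.fillConvexPoly(m,cv2.convexHull(np.round(proj(pts(*p),n)*16).astype(np.int32)),1,shift=4);return m>0
G={"top":R["top-roll_center-0"],"side":[R[k] for k in("side-roll_center-0","side-roll_center-1","side-roll_center-2") if R[k][310,225]or R[k][295,240]][0]}
best={}
for x in np.arange(.415,.445,.0015):
  for y in np.arange(.27,.30,.0015):
    for a in range(-95,-45,5):
      v={}
      for n,g in G.items():
        m=mask((x,y,np.radians(a)),n);v[n]=(m&g).sum()/(m|g).sum()
      v["both"]=v["top"]+v["side"]
      for k in v:
        if k not in best or v[k]>best[k][0]:best[k]=(v[k],x,y,a)
print(best)
q=quat_down(np.radians(19))
print(telemetry.current_t(),telemetry.current_tool_rot(),telemetry.current_wrist_force())
for a in (19,19-180):print(a,inverse_kinematics([.43,.286,.06],quat_down(np.radians(a))))
b=np.load("bin.npy")
for a in (b[2]+np.pi/2,b[2]-np.pi/2):print(inverse_kinematics(b2w((-.142,0,.17),b),quat_down(a)))
for a in (b[2],b[2]+np.pi):print(inverse_kinematics(b2w((-.17,.135,.1),b),quat_down(a)))
E
```

```text
{'top': (np.float64(0.5948051948051948), np.float64(0.4285), np.float64(0.28500000000000003), -50), 'side': (np.float64(0.9378036929057337), np.float64(0.43), np.float64(0.28350000000000003), -95), 'both': (np.float64(1.4986792059016296), np.float64(0.43), np.float64(0.28350000000000003), -95)}
1.4 [ 3.45449275e-05  8.04486434e-01 -5.93971024e-01  6.57462313e-06] [ 0.49931402 -0.08554975  0.11732066]
19 [ 4.52135551e-01  3.03588811e-01  1.83156413e+00 -4.44089210e-16
  1.00643971e+00  1.20522993e-01]
-161 None
[-2.98998788e-02  1.06062614e-01  1.78927941e+00 -4.44089210e-16
  1.24625063e+00 -1.10226717e-01]
None
[ 4.35335988e-02  3.61696341e-01  1.62206744e+00 -4.44089210e-16
  1.15782887e+00  1.53400309e+00]
[ 4.35335988e-02  3.61696341e-01  1.62206744e+00 -4.44089210e-16
  1.15782887e+00 -1.60758957e+00]
```

```bash
python3 - <<'E'
from h import *
R=np.load("reg.npz")
def pts(x,y,yaw):
    t=np.linspace(0,2*np.pi,40,endpoint=False);h=np.repeat([-.02,.02],40);t=np.r_[t,t]
    return np.c_[x+.038*np.cos(t)*np.cos(yaw)-h*np.sin(yaw),y+.038*np.cos(t)*np.sin(yaw)+h*np.cos(yaw),.044+.038*np.sin(t)]
def mask(p,n):
    m=np.zeros((420,560),np.uint8);cv2.fillConvexPoly(m,cv2.convexHull(np.round(proj(pts(*p),n)*16).astype(np.int32)),1,shift=4);return m>0
G={"top":R["top-roll_center-0"],"side":[R[k] for k in("side-roll_center-0","side-roll_center-1","side-roll_center-2") if R[k][310,225]or R[k][295,240]][0]}
best={}
for x in np.arange(.415,.445,.002):
  for y in np.arange(.27,.30,.002):
    for a in range(-90,90,6):
      v={}
      for n,g in G.items():
        m=mask((x,y,np.radians(a)),n);v[n]=(m&g).sum()/(m|g).sum()
      v["both"]=v["top"]+v["side"]
      for k in v:
        if k not in best or v[k]>best[k][0]:best[k]=(v[k],x,y,a)
print(best)
a=vision.snapshot("top"); s=vision.snapshot("side")
t=a[225:275,135:205]; u=s[280:345,210:270]
for n,c in(("t",t),("u",u)): c=cv2.resize(c,None,fx=7.5,fy=7.5,interpolation=cv2.INTER_CUBIC); cv2.imwrite(f"pics/z{n}.png",c[:,:,::-1])
E
```

```text
{'top': (np.float64(0.9022082018927445), np.float64(0.427), np.float64(0.28600000000000003), 24), 'side': (np.float64(0.9513822688274547), np.float64(0.429), np.float64(0.28400000000000003), 18), 'both': (np.float64(1.8335466742521216), np.float64(0.429), np.float64(0.28600000000000003), 24)}
```

View pics/zt.png

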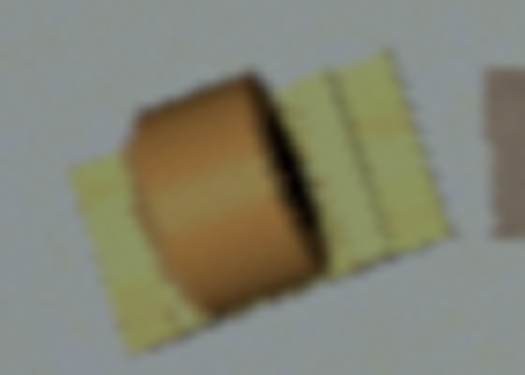

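View pics/zu.png

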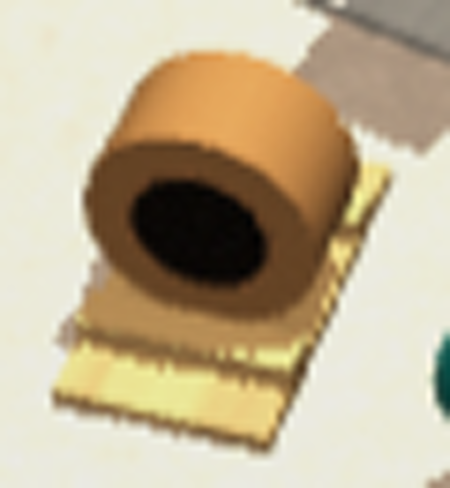

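The close crops show the roll's open face, with its dark core, pointing along the plate's long side. The masks agree: axis at about -71° in world and centre (0.429, 0.285). That contradicts my first reading that the axis ran along the plate's 70 mm side, so I'll set the jaws along -71°.

```bash
python3 - <<'E'
from h import *
q=quat_down(np.radians(-70)); P=np.array([.429,.285,.062])
print(inverse_kinematics(P,q), telemetry.current_opening())
r.move_to(P+[0,0,.12],q)
print(r.move_l(P+[0,0,.03],vel=.15), r.move_l(P,vel=.06,guard=6), telemetry.current_ee_pos())
f0=telemetry.current_wrist_force()
gripper_to(.0,f_grip=15)
print(telemetry.current_opening(),telemetry.current_wrist_force()-f0)
s=vision.snapshot("side");a=vision.snapshot("top")
c=np.hstack([cv2.resize(a[190:310,100:230],(390,360)),cv2.resize(s[220:370,160:320],(384,360))]);cv2.imwrite("pics/g1.png",c[:,:,::-1])
print(telemetry.current_t())
E
```

```text
[ 4.51229101e-01  2.99511243e-01  1.83182279e+00 -4.44089210e-16
  1.01025862e+00  1.67295958e+00] 0.09381142817286535
False False [0.42897556 0.28500019 0.06177174]
0.039892008601604585 [-1.54192631  0.10537327  1.29272288]
6.9417
```

View pics/g1.png

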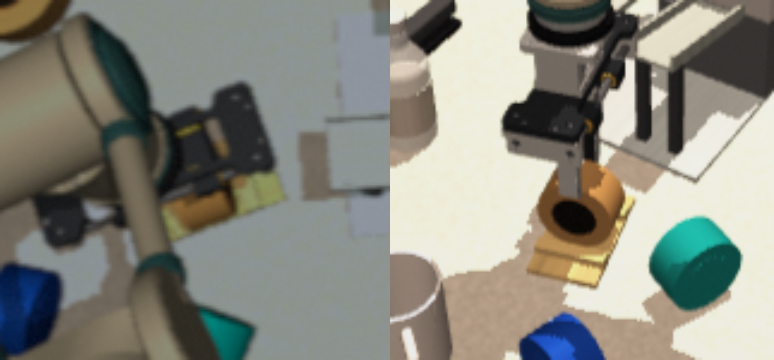

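The opening of 39.9 mm and the side view (roll at about (580,205) in the composite) show the roll gripped across its width. Now I lift it and place it.

```bash
python3 - <<'E'
from h import *
b=np.load("bin.npy"); q=quat_down(b[2]+np.pi/2)
p=telemetry.current_ee_pos()
r.move_l(p+[0,0,.19],vel=.2)
W=b2w((-.146,0,.25),b); r.move_to(W,q); r.hold(.2)
print(telemetry.current_opening(), telemetry.current_wrist_force(),telemetry.current_ee_pos()-W)
W[2]=.1765+.012; print(r.move_l(W,vel=.1,guard=8))
r.hold(.2)
s=vision.snapshot("side");a=vision.snapshot("top")
c=np.hstack([cv2.resize(a[160:290,180:320],(390,360)),cv2.resize(s[150:300,210:370],(384,360))]);cv2.imwrite("pics/p1.png",c[:,:,::-1])
print(telemetry.current_t(),telemetry.current_wrist_force())
E
```

```text
0.03943301472077247 [ 1.6269336   0.67411804 -1.13245568] [ 2.98676470e-05  3.58337513e-04 -6.74472989e-05]
False
10.8667 [ 0.58387148 -1.12038333 -1.35378904]
```

View pics/p1.png

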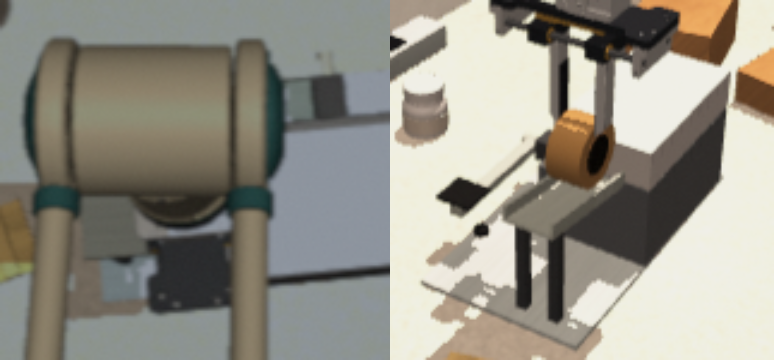

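The roll is in the grip, its axis along bin y, about 12 mm above the chute and in front of the lid (composite (580,150)). I lower it under guard and let go.

```bash
python3 - <<'E'
from h import *
b=np.load("bin.npy")
W=telemetry.current_ee_pos(); W[2]=.1725
f0=telemetry.current_wrist_force()
print(r.move_l(W,vel=.015,guard=2.0),telemetry.current_ee_pos(),telemetry.current_wrist_force()-f0)
gripper_to(.07); r.hold(.2); gripper_to(.094)
p=telemetry.current_ee_pos(); r.move_l(p+[0,0,.11],vel=.15)
r.hold(.3)
q=quat_down(b[2]); Q=b2w((-.17,.135,.16),b)
W2=Q.copy(); W2[2]=.28
r.move_to(W2,q)
s=vision.snapshot("side");a=vision.snapshot("top")
print([(x["at"],x["score"]) for n in("side","top") for x in models.mark_of("roll_center",n)])
c=np.hstack([cv2.resize(a[160:290,180:320],(390,360)),cv2.resize(s[150:300,210:370],(384,360))]);cv2.imwrite("pics/p2.png",c[:,:,::-1])
print(b2w((-.136,0,.155),b),telemetry.current_t(),telemetry.current_wrist_force())
E
```

```text
True [0.44815305 0.05987876 0.17455271] [-0.73027536  0.76513352  5.71497336]
[([0.4484, 0.0496, 0.1583], 0.7), ([0.3256, 0.4338, 0.0342], 0.66), ([0.4301, 0.2858, -0.0023], 0.62), ([0.3244, 0.4359, 0.04], 0.97), ([0.4478, 0.0494, 0.1571], 0.73), ([0.3038, 0.2812, 0.0367], 0.58), ([0.6145, 0.4658, 0.0018], 0.33)]
[0.44887561 0.05003945 0.155     ] 15.9917 [-0.86319268 -0.49339811  0.68307298]
```

View pics/p2.png

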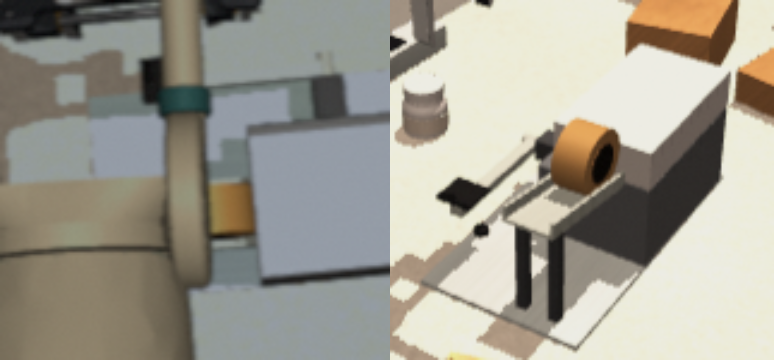

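The roll waits against the lid: both cameras put it at (0.448, 0.0495, 0.157), and (0.449, 0.050, 0.155) is expected. Next I close the jaws and find the pad by touch.

```bash
python3 - <<'E'
from h import *
b=np.load("bin.npy"); q=quat_down(b[2])
gripper_to(0.0,f_grip=20)
Q=b2w((-.17,.135,0),b); 
Q[2]=.123; r.move_l(Q,vel=.15); r.hold(.3)
f0=telemetry.current_wrist_force(); 
Q[2]=.09; print(r.move_l(Q,vel=.012,guard=1.5))
r.hold(.1)
print(telemetry.current_ee_pos(),telemetry.current_wrist_force()-f0,f0,telemetry.current_opening())
s=vision.snapshot("side");a=vision.snapshot("top")
c=np.hstack([cv2.resize(a[160:290,180:320],(390,360)),cv2.resize(s[80:305,130:370],(384,360))]);cv2.imwrite("pics/t1.png",c[:,:,::-1])
np.save("f0.npy",f0);print(telemetry.current_t())
E
```

```text
False
[0.58074816 0.0947623  0.09002081] [-0.12098568 -0.17548053 -0.09484864] [ 0.31946008 -0.39800822 -0.1158333 ] 0.0003525202852565716
22.0083
```

View pics/t1.png

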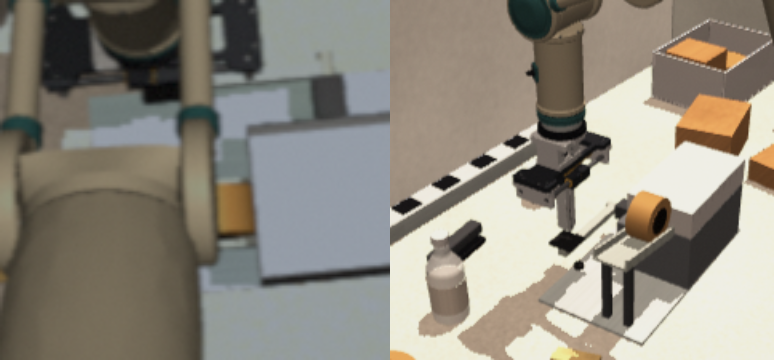

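No contact, though the tips should be at z≈0.065. I look closer before going on.

```bash
python3 - <<'E'
from h import *
b=np.load("bin.npy")
s=vision.snapshot("side");a=vision.snapshot("top")
p=telemetry.current_ee_pos(); R=telemetry.current_tool_rot()
tip=p-[0,0,.025]
print(p,R,"tip px",proj(tip,"side"),"tcp px",proj(p,"side"))
for z in(.066,.076,.086):print(z,proj(b2w((-.17,.135,z),b),"side"))
c=cv2.resize(s[185:265,205:285],None,fx=7,fy=7,interpolation=cv2.INTER_CUBIC)
cv2.imwrite("pics/t2.png",c[:,:,::-1])
E
```

```text
[0.58071199 0.09478169 0.08998968] [-8.73560099e-06  7.34922392e-01 -6.78151220e-01 -3.83812797e-06] tip px [[240.24289464 234.36113484]] tcp px [[239.8712545  226.85554368]]
0.066 [[240.23258065 234.05731008]]
0.076 [[240.08474685 231.07128309]]
0.086 [[239.93568007 228.06035165]]
```

View pics/t2.png

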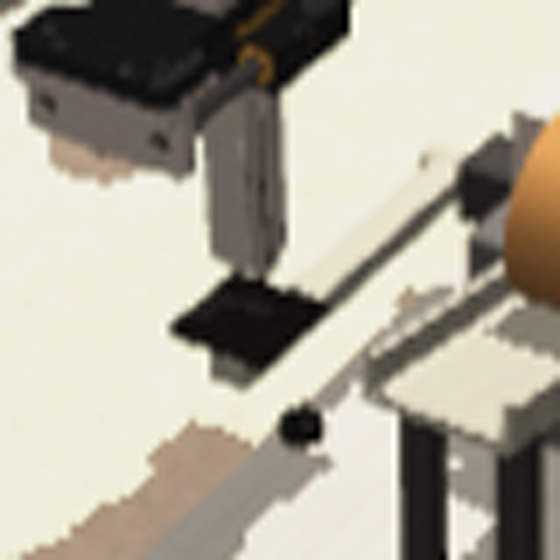

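The picture shows the finger ends (crop (248,275), image (240,224)) still well above the pad (centre (240,231)). They are on its column, roughly 20 mm too high, so the tips visibly stand about 30 mm further back than nose_length says. The pad is to be found by touch, so I continue down slowly under guard.

```bash
python3 - <<'E'
from h import *
b=np.load("bin.npy"); f0=np.load("f0.npy")
Q=b2w((-.17,.135,.060),b)
print(r.move_l(Q,vel=.012,guard=1.5)); r.hold(.1)
p=telemetry.current_ee_pos()
print(p,telemetry.current_wrist_force()-f0,telemetry.current_t())
s=vision.snapshot("side")
c=cv2.resize(s[185:265,205:285],None,fx=7,fy=7,interpolation=cv2.INTER_CUBIC)
cv2.imwrite("pics/t3.png",c[:,:,::-1])
E
```

```text
True
[0.58070616 0.09479453 0.0681155 ] [0.96817323 0.8817224  3.16326537] 23.8583
```

View pics/t3.png

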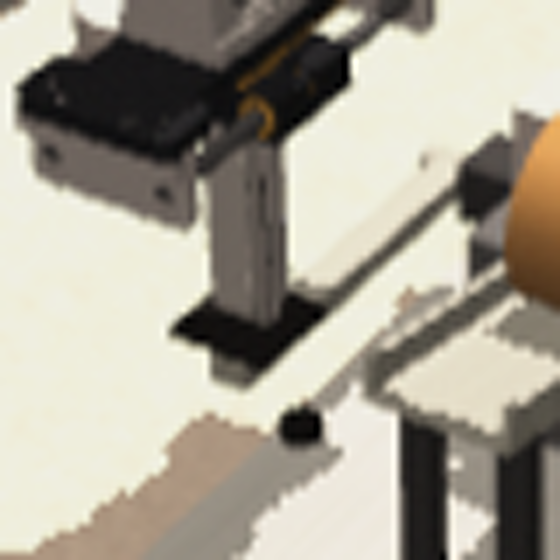

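Contact is at TCP z = 0.0681, Fz ≈ 3.2 N, and the closed tips sit on the middle of the pad (crop (250,315)). I press in stages.

```bash
python3 - <<'E'
from h import *
f0=np.load("f0.npy")
p=telemetry.current_ee_pos(); z0=.0681
F=lambda: np.mean([(telemetry.current_wrist_force()-f0)[2] for _ in range(3)])
g=False
for d in(.010,.020,.0265):
    p[2]=z0-d; g=r.move_l(p,vel=.014,guard=11); r.hold(.05); print(d,g,round(F(),2),telemetry.current_ee_pos()[2]-z0)
    if g or F()>14.5: break
z=p[2]
for i in range(16):
    f=F()
    if f>14 or z<z0-.0345: break
    z-=.0006 if f<12 else .0004
    p[2]=z; r.move_l(p,vel=.012); r.hold(.08); print(round(z-z0,4),round(F(),2),round(telemetry.current_ee_pos()[2]-z0,4))
print(telemetry.current_t(),telemetry.current_wrist_force()-f0)
s=vision.snapshot("side");a=vision.snapshot("top")
c=np.hstack([cv2.resize(a[160:290,180:320],(390,360)),cv2.resize(s[110:310,190:400],(378,360))]);cv2.imwrite("pics/q1.png",c[:,:,::-1])
E
```

```text
0.01 False 8.5 -0.009008985105850631
0.02 False 8.59 -0.019038083243641077
0.0265 False 7.58 -0.025648629814884943
-0.0271 7.35 -0.0262
-0.0277 7.24 -0.0268
-0.0283 9.01 -0.0274
-0.0289 8.65 -0.0279
-0.0295 8.75 -0.0285
-0.0301 8.18 -0.0291
-0.0307 9.05 -0.0296
-0.0313 9.21 -0.0301
-0.0319 11.67 -0.0303
-0.0325 15.06 -0.0304
29.7083 [-3.36649575  2.29590134 15.06458141]
```

View pics/q1.png

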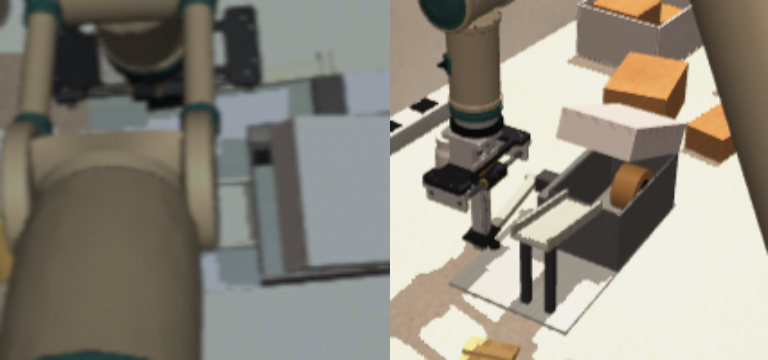

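The lid is raised and the roll is past it, inside the box (composite (632,185)). I hold the force, check, and look again.

```bash
python3 - <<'E'
from h import *
f0=np.load("f0.npy"); b=np.load("bin.npy")
for i in range(7): r.hold(.2); print(np.round((telemetry.current_wrist_force()-f0)[2],2),end=" ")
s=vision.snapshot("side")
for x in models.mark_of("roll_center","side")[:4]:
    d=np.array(x["at"])-[b[0],b[1],0];c,q=np.cos(b[2]),np.sin(b[2]);print(x["score"],"bin frame",c*d[0]+q*d[1],-q*d[0]+c*d[1],d[2])
c=cv2.resize(s[130:270,260:400],None,fx=4,fy=4);cv2.imwrite("pics/q2.png",c[:,:,::-1]);print(telemetry.current_t())
E
```

```text
13.61 13.99 14.35 14.88 13.88 14.19 13.77 0.88 bin frame -0.3744322376722542 -0.12715369038868302 0.0383
0.74 bin frame 0.05733031320815459 -0.0028978669547592446 0.0432
0.65 bin frame -0.37083985203528874 0.0009711891836909313 -0.0036
31.3083
```

View pics/q2.png

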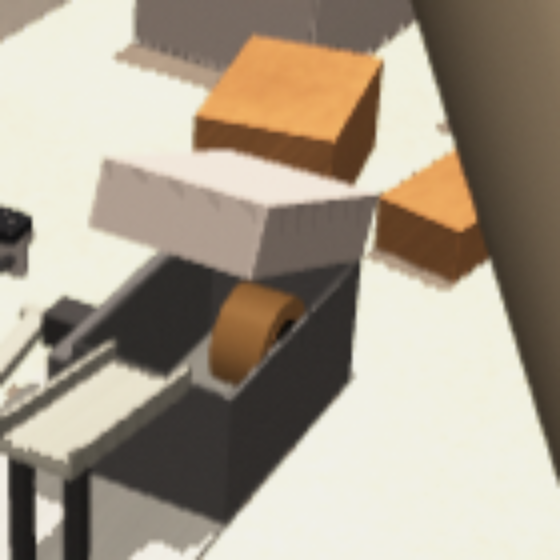

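The roll is inside, at (0.057, -0.003, 0.043) in the bin frame, and 13.6–14.9 N was held for over 1.4 s. Now I ease the pedal up over about 5 s.

```bash
python3 - <<'E'
from h import *
f0=np.load("f0.npy"); z0=.0681
p=telemetry.current_ee_pos(); t=telemetry.current_t()
p[2]=z0-.004; r.move_l(p,vel=.0075); print(telemetry.current_t()-t,telemetry.current_wrist_force()[2]-f0[2])
p[2]=z0+.003; r.move_l(p,vel=.005); r.hold(.2); print(telemetry.current_t()-t,telemetry.current_wrist_force()[2]-f0[2])
p[2]=z0+.17; r.move_l(p,vel=.1); r.hold(.3)
s=vision.snapshot("side");a=vision.snapshot("top")
c=np.hstack([cv2.resize(a[160:290,180:320],(390,360)),cv2.resize(s[110:310,190:400],(378,360))]);cv2.imwrite("pics/e1.png",c[:,:,::-1])
print(telemetry.current_t())
E
```

```text
3.9499999999999993 7.99962727966548
5.699999999999999 -0.4547429671067374
39.225
```

View pics/e1.png

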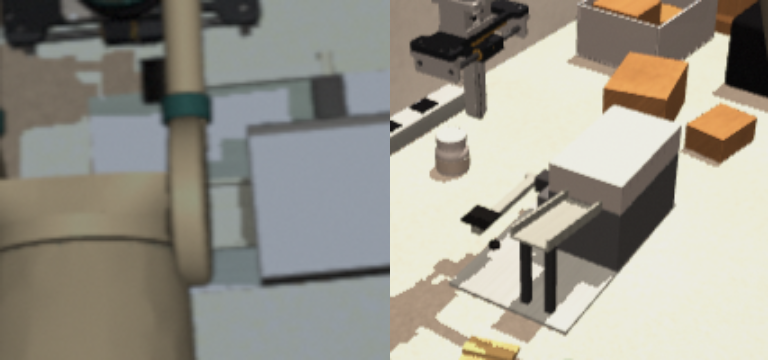

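The lid is shut flush, the pedal is back up (pad at composite (480,217)), the chute is empty, and the gripper is well clear of everything. Handing in.

```bash
python3 -c "
from plant import r,telemetry
r.sign_off()"
```

```text
the job is handed in; nothing more can be done
```

The roll is in the bin, the lid is shut and the pedal is up. I handed the job in at about 39 s of the 62 s allowed.

- **Placing:** I gripped the tan roll from the cradle across its width (39.9 mm opening) and let it go on the chute. Both cameras then showed it waiting against the shut lid, within about 3 mm of the expected spot.
- **Pressing:** I found the pad by touch, pressed the pedal onto its buffer and held it. My force readings were 13.6–15.1 N for about 1.5 s. I then saw the roll inside the bin at about (0.057, -0.003, 0.043) in the bin's frame.
- **Closing:** I eased the pedal up over about 5.5 s. The last picture shows the lid shut, the pedal up, the chute empty and the gripper clear. No bystander in that view looks shifted; I did not measure them or check those outside it.

Two things disagreed with the description:
- **Fingertips:** with the jaws closed, the pad was met with the TCP at z = 0.068 m, about 35–45 mm lower than the given 25 mm nose length implies. The pictures also showed the fingertips too far back, so I went by touch and the image.
- **Roll axis:** the roll's axis ran along the cradle's long side, which I had first read as its short side. I followed the picture.

I did not measure the lid or pedal angles directly, only from the pictures and the tool's travel.

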